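# Green marker into the green pen well

## Task

Take the green marker out of its slanted rest and put it, cap end first, into the pen well with the green collar: slip its end into the mouth while it is still at about the slant it has in the rest, then straighten it up inside and lower it until it stands on the bottom. Let go only when it is down, rather than dropping it in, and leave the blue marker where it stands in the rest.

Things in the scene. Friction and masses are not known exactly. Their poses are not given: they have to be found in the camera images.
- green_marker_mid (a point): Centre (half-way along) of the green marker, a round rod 20 mm thick, 160 mm long, about 40 g: green barrel, black cap on the lower 58 mm. z runs along it from cap end to green end. It starts in a rest, leaning 25 degrees from vertical with the green end up and towards the robot, about 170 mm above the table. Its y axis is level, along the row of the rest's two sleeves, 90 mm apart.
- green_marker_tip (a point): Centre of the green marker's black cap end face, 80 mm from the marker's centre; same axes. At the start the lower 55 mm of the marker are in a white slanted square sleeve (24 mm wide inside, 34 mm outside) fixed on a wooden base; it slides out freely along its own axis.
- green_well_mouth (a point): Centre of the mouth of the pen well with the green collar, 90 mm above the table: an upright round white pot fixed to the table, 57 mm outside diameter, with a straight round bore 40 mm in diameter and 85 mm deep to its flat floor. z up. A like pot with a blue collar stands 100 mm or more away and is not the one.
- blue_marker_mid (a point): Centre of the blue marker, alike but with a blue barrel, in the other sleeve of the rest, to be left there. z runs along it from the cap end to the bare blue end.
Not all that is in view belongs to the job. What is meant by the part that bears green_marker_mid is not pink or purple, and is the larger of those in its own colour.

How it is judged:
On the way:
1. the cap end is inside the mouth of the green-collared well (3 to 45 mm deep, within 20 mm of its axis) while the marker leans more than 12 degrees from vertical (z of green_marker_tip in the frame of green_well_mouth between -0.045 and -0.003 m and horizontal distance between green_marker_tip and green_well_mouth below 0.02 m and angle between green_marker_mid's own z axis and vertical above 0.21 rad), for 0.1 s.
At the end, for the whole second after the job is handed in: The green marker stands cap end down in the green-collared well: its cap end at least 72 mm below the mouth (the floor is at 85 mm) and within 20 mm of the axis, leaning less than 15 degrees, released and at rest; the blue marker is within 20 mm of where it started (z of green_marker_tip in the frame of green_well_mouth below -0.072 m and horizontal distance between green_marker_tip and green_well_mouth below 0.02 m and angle between green_marker_mid's own z axis and vertical below 0.26 rad and distance of blue_marker_mid from where it was at the start of the episode below 0.02 m); the robot touches nothing.
It fails at once if the blue marker is moved more than 30 mm (distance of blue_marker_mid from where it was at the start of the episode above 0.03 m).
It fails at once if the green marker is dropped (faster than 0.7 m/s while out of the fingers, a fall of 25 mm or more) (linear speed of green_marker above 0.7 m/s and contact force between the fingers and green_marker below 0.05 N).
It also fails if it takes over 45 s, if anything falls off the work surface, if the arm or the gripper's body presses on something with over 40 N, if the wrist force passes 120 N, or if a joint passes its speed limit or range.

## Robot

A 7-joint arm with a two-finger parallel gripper is mounted at the origin on the work surface. World frame = base frame: x ahead of the robot, y to its left, z up, the work surface at z = 0. Lengths are in m, angles in rad, forces in N, time in s.
With the tool pointing down it reaches from about 0.4 to 0.875 m from the base axis. Payload 19.3 kg.
Tool frame: the origin (TCP) lies at the very end of the fingers, on their centre line; the grasp point (between the pads) lies 19 mm behind it; z points along the fingers, y is the direction in which the jaws open and shut (so a half turn about z gives the same grasp; the last joint's range is limited). The gripper opens to 85 mm and grips with 20 to 120 N. Pads are 22 mm wide; open, the fingers measure 114 mm over their backs; the gripper's body (76 mm by 85 mm) begins 54 mm behind the grasp point. The pads swing forward as they close: fully open they stand 13 mm farther back than shut.
Start: joints at [-1.363, 0.521, -0.036, 1.599, 0.021, 1.021, -0.113], TCP at [0.171, 0.601, 0.231] pointing down, gripper open.
Joint ranges: [-2.91, 2.91], [-0.3, 2.13], [-1.5, 1.42], [0.17, 2.43], [-1.26, 4.41], [0.16, 1.93], [-2.52, 2.52]. Speed limits (rad/s): [1.89, 1.89, 2.39, 2.39, 3.01, 3.01, 3.01].

## Interface

Orientations are given as [roll, pitch, yaw] about the fixed x, y, z axes, in that order (R = Rz(yaw) Ry(pitch) Rx(roll)).
In Python, from workcell import bot, grab_frame, calibration, workorder gives the robot as it stands.
- The arm moves only by the tool move_arm, never from a script. Its arguments are lists of equal length, an entry for each row: "jaw": the closure in counts, from 0 (fully open) to 255 (shut); "dp": the shift along the tool's x, y, z in units of 800 mm (1.0 is 800 mm), a list of three; "rotation": the turn, a rotation vector about the tool's x, y, z in units of pi rad (1.0 is pi rad), a list of three. In form: {"jaw": [jaw, ...], "dp": [[dx, dy, dz], ...], "rotation": [[rx, ry, rz], ...]}. A call has 1 to 10 rows; each row shifts and turns the commanded pose from where the row before left it, along the tool's axes as they then stand; what a row does not reach is not made up. A row lasts 1/8 s, in which the tool goes at most 62.5 mm and 10.7 degrees, less where a joint would pass 70% of its speed; a pose out of reach is approached as far as the arm can. A call with a number of a shift or a turn outside -1 to 1 is refused whole. A call with a gripper value outside its range is refused whole. The fingers move at their own pace and stop on an object; "squeeze" is the grip in N (left out, the last holds). Time passes only in rows, so rows that do not move let the fingers close. It gives the time, the measured TCP pose, the force and the opening at its end, in the units of the state.
- bot.observe(): the state, without advancing time (a new reading comes with each control period).
- grab_frame(name): name is "scene" or "top" or "wrist"; returns the picture (400x640x3 uint8, blue, green, red); there is no depth.
- calibration(name): a dict with "camera_matrix" (3x3 intrinsics, pixels), "T" (4x4, takes a point from camera to world coordinates). Camera axes: x right, y down, z forward; pixel columns grow to the right and rows downward; lengths in m; the calibration is good to about 2 mm. A picture is of the moment at which its call begins: read the wrist's pose just before it. calibration takes no time and is no camera call; for the wrist camera it gives the pose at the moment of the call.
- workorder.job_done(): hands the job in, once; it reports no verdict.
The state is a dict: "clock": time; "qpos": joint angles; "qd": joint speeds; "joint_efforts": joint torques, N m; "position": TCP position; "tool_rot": TCP orientation; "force": force on the tool from outside, world axes, zero at the start; "moment": the same for the moment, N m; "grip_width": finger opening in m.
Only numpy, scipy, OpenCV 4.12 (cv2) and the standard library are available. Lean on these libraries where they do the work, as an engineer would, in place of code of your own. Each camera call takes 0.05 s, during which the arm holds its last target. There are 200 camera calls.

## Working session

There is one attempt and no reset: what is moved stays moved. The work goes in short steps, Python scripts to look and compute and a tool call to move; the robot and the scene stay as the last step left them, time stands still between calls to the robot, and variables do not carry over. Pictures are saved under pics/ and viewed, about 8 in all and at most 12, crops included, and the job is handed in when it is done.

Besides the shell and the picture viewer there is one more tool, called after "Call:" in YAML: its name, and indented under it one key for each argument. move_arm: Moves the arm, as the interface text tells. Shifts and turns lie within -1 to 1; 1 stands for 800 mm of shift or pi rad of turn. Its arguments: {"type":"object","properties":{"jaw":{"type":"array","items":{"type":"number"}},"dp":{"type":"array","items":{"type":"array","items":{"type":"number","minimum":-1,"maximum":1}}},"rotation":{"type":"array","items":{"type":"array","items":{"type":"number","minimum":-1,"maximum":1}}},"squeeze":{"type":"number"}},"required":["jaw","dp","rotation"]}

```bash
mkdir -p pics; python3 - <<'E'
from workcell import bot, grab_frame, calibration
import cv2,numpy as np
for n in ("scene","top"):
    im=grab_frame(n); cv2.imwrite(f"pics/{n}0.png",im)
    c=calibration(n); print(n,np.round(c["camera_matrix"],1).tolist(),np.round(c["T"],3).tolist())
s=bot.observe(); print(s["clock"],s["position"],s["tool_rot"],s["grip_width"])
a=cv2.imread("pics/scene0.png");b=cv2.imread("pics/top0.png")
cv2.imwrite("pics/both.png",cv2.resize(np.vstack([a,b]),(480,600)))
E
```

```text
scene [[417.3, 0.0, 321.8], [0.0, 417.3, 204.0], [0.0, 0.0, 1.0]] [[-0.732, 0.58, -0.358, 0.882], [0.682, 0.62, -0.389, 0.297], [-0.004, -0.528, -0.849, 0.821], [0.0, 0.0, 0.0, 1.0]]
top [[514.0, 0.0, 321.6], [0.0, 514.0, 200.6], [0.0, 0.0, 1.0]] [[0.024, -0.992, 0.126, 0.461], [-1.0, -0.023, 0.004, -0.046], [-0.001, -0.126, -0.992, 1.062], [0.0, 0.0, 0.0, 1.0]]
0.1 [0.17135917 0.60073905 0.23077237] [-3.14056377e+00  8.38863323e-05  2.86376165e+00] 0.08562728609665775
```

View pics/scene0.png

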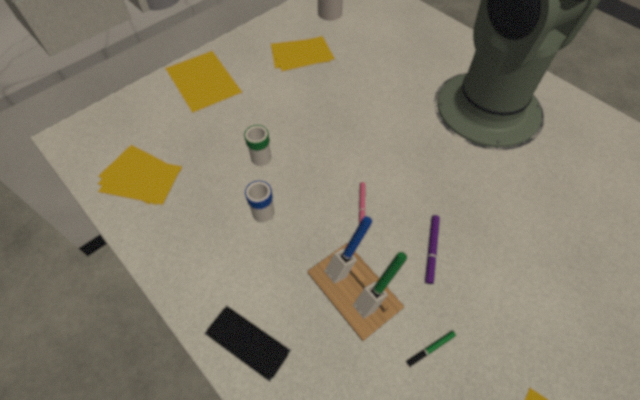

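View pics/top0.png

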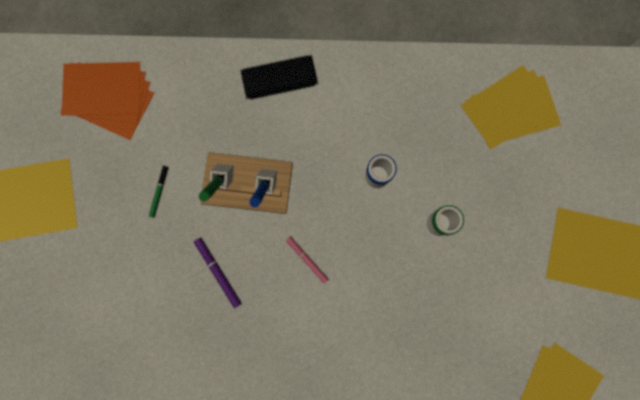

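Two things are green. The thick upright marker in the rest is at scene (390,275), top (212,187). A small thin pen lies flat at scene (432,348), top (158,192). The one in the rest is larger and has the slant described, so that is the target. The green-collared well is at scene (258,140), top (448,220). I'll confirm in a crop and measure.

```bash
cat > h.py <<'E'
import cv2,numpy as np
from workcell import calibration
def ray(n,p):
    c=calibration(n); K=np.array(c["camera_matrix"]);T=np.array(c["T"])
    d=T[:3,:3]@np.linalg.inv(K)@np.array([p[0],p[1],1.]); return T[:3,3],d/np.linalg.norm(d)
def plane(n,p,z):
    o,d=ray(n,p); return o+d*(z-o[2])/d[2]
def tri(ra,rb):
    (o1,d1),(o2,d2)=ra,rb
    t=np.linalg.lstsq(np.c_[d1,-d2],o2-o1,rcond=None)[0]
    a=o1+t[0]*d1;b=o2+t[1]*d2; return (a+b)/2,np.linalg.norm(a-b)
def blobs(im,lo,hi,amin=40):
    m=cv2.inRange(cv2.cvtColor(im,cv2.COLOR_BGR2HSV),lo,hi)
    n,l,s,c=cv2.connectedComponentsWithStats(m)
    return [(l==i,s[i],c[i]) for i in range(1,n) if s[i,4]>=amin]
def axis(m):
    y,x=np.nonzero(m);P=np.c_[x,y].astype(float);c=P.mean(0)
    v=np.linalg.svd(P-c,full_matrices=False)[2][0];t=(P-c)@v
    lo,hi=np.percentile(t,[1,99]);return c+v*lo,c+v*hi
E
python3 - <<'E'
from h import *
G=((45,90,25),(85,255,255));B=((105,110,30),(125,255,255))
im={n:cv2.imread(f"pics/{n}0.png") for n in("scene","top")}
near={"g":{"scene":(390,275),"top":(212,187)},"b":{"scene":(357,240),"top":(261,192)},"w":{"scene":(258,140),"top":(448,220)}}
R={}
for k,col in(("g",G),("b",B),("w",G)):
    for n in im:
        bs=blobs(im[n],*col,amin=15)
        m=min(bs,key=lambda b:np.hypot(*(b[2]-near[k][n])))
        e=axis(m[0]); R[k,n]=(m,e); print(k,n,m[1],m[2].round(1),np.round(e,1).tolist())
def nrm(n,e): return np.cross(ray(n,e[0])[1],ray(n,e[1])[1])
for k in "gb":
    d=np.cross(nrm("scene",R[k,"scene"][1]),nrm("top",R[k,"top"][1]));d/=np.linalg.norm(d);d*=np.sign(d[2])
    c,er=tri(ray("scene",np.mean(R[k,"scene"][1],0)),ray("top",np.mean(R[k,"top"][1],0)))
    print(k,"dir",d.round(3),"lean",np.degrees(np.arccos(d[2])).round(1),"c",c.round(4),"gap",er.round(4))
for n in im:
    m=R["w",n][0][0].astype(np.uint8)
    cs=cv2.convexHull(np.argwhere(m)[:,::-1].astype(np.int32)); el=cv2.fitEllipse(cs)
    print("well",n,el,[plane(n,el[0],z).round(4).tolist() for z in(.09,.08)])
cr=lambda n,x,y,w,h:cv2.resize(im[n][y:y+h,x:x+w],(400,300),interpolation=cv2.INTER_CUBIC)
cv2.imwrite("pics/crop.png",np.vstack([np.hstack([cr("scene",300,215,160,120),cr("top",190,140,120,90)]),np.hstack([cr("scene",230,110,80,60),cr("top",408,190,80,60)])]))
E
```

```text
g scene [375 253  31  40 379] [390.2 272. ] [[403.0, 254.2], [377.1, 290.2]]
g top [200 177  23  24 245] [210.2 188.6] [[219.9, 177.9], [200.9, 199.0]]
b scene [344 217  27  40 333] [357.6 236.2] [[368.0, 218.3], [346.7, 254.8]]
b top [250 182  18  25 212] [258.5 194.2] [[264.9, 182.8], [252.4, 205.1]]
w scene [248 138  20  12 119] [258.4 144.8] [[267.8, 142.9], [248.8, 146.7]]
w top [433 211  11  23  55] [435.9 224. ] [[432.1, 212.9], [439.4, 234.1]]
g dir [-0.42   0.034  0.907] lean 24.9 c [0.5975 0.1649 0.1241] gap 0.0021
b dir [-0.42   0.034  0.907] lean 24.9 c [0.5892 0.0753 0.1247] gap 0.0019
well scene ((257.93951416015625, 142.00912475585938), (13.9019136428833, 20.296600341796875), 78.17686462402344) [[0.5666, -0.2589, 0.09], [0.5623, -0.2665, 0.08]]
well top ((442.3791198730469, 220.7682647705078), (19.759462356567383, 24.61979103088379), 174.4220733642578) [[0.5514, -0.2712, 0.09], [0.5524, -0.2736, 0.08]]
```

View pics/crop.png

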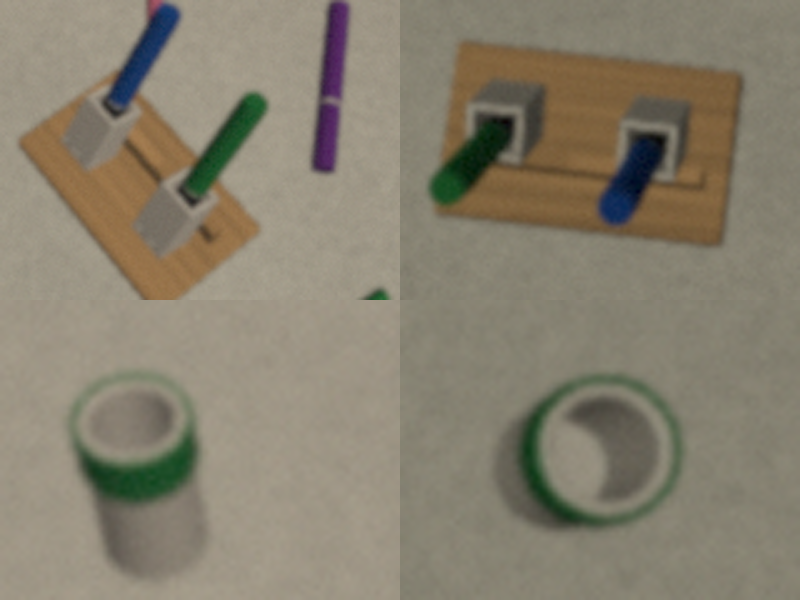

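The crop confirms both: the thick green marker with a black cap sits in the near sleeve, and the green-collared well has white bore rim centres at about scene (256.6,133.6) and top (449,219.6).

```bash
cat >> h.py <<'E'
from scipy.spatial.transform import Rotation as Ro
from workcell import bot
def Rtool(z,y):
    z=z/np.linalg.norm(z);y=y-z*(y@z);y/=np.linalg.norm(y);return np.c_[np.cross(y,z),y,z]
def go(p,R):
    "rotation first (units of pi), then shift in the new tool axes (units of 0.8 m)"
    s=bot.observe();R0=Ro.from_euler("xyz",s["tool_rot"]).as_matrix()
    rv=Ro.from_matrix(R0.T@R).as_rotvec()
    print("t",round(s["clock"],2),"at",np.round(s["position"],4),"rot",np.round(rv/np.pi,4),"deg",np.degrees(np.linalg.norm(rv)).round(1),"then dp",np.round(R.T@(p-s["position"])/.8,4),"mm",round(1e3*np.linalg.norm(p-s["position"]),1))
D=np.array([-.42,.036,.907]);D/=np.linalg.norm(D);YROW=np.array([.086,.996,0])
C=np.array([.5975,.1649,.1241])
E
python3 - <<'E'
from h import *
for n,p in(("scene",(256.6,133.6)),("top",(449,219.6))):print(plane(n,p,.09).round(4))
print(tri(ray("scene",(256.6,133.6)),ray("top",(449,219.6))))
for a,b in(((403,254.2),(200.9,199)),((377.1,290.2),(219.9,177.9))):print(tri(ray("scene",a),ray("top",b)))
go(C+D*.097,Rtool(-D,YROW))
E
```

```text
[ 0.5532 -0.2809  0.09  ]
[ 0.554  -0.2838  0.09  ]
(array([ 0.55321946, -0.28325042,  0.08839844]), np.float64(0.0025266636732541514))
(array([0.57341141, 0.16836313, 0.16877689]), np.float64(0.00328854138788063))
(array([0.62392263, 0.16091023, 0.07537836]), np.float64(0.008383947609133855))
t 0.1 at [0.1714 0.6007 0.2308] rot [-0.0137 -0.1381 -0.06  ] deg 27.2 then dp [-0.4676 -0.4971  0.243 ] mm 579.5
```

Call:
move_arm:
  jaw: [0, 0, 0, 0, 0, 0, 0, 0, 0, 0]
  dp:
    - [0, 0, 0]
    - [0, 0, 0]
    - [0, 0, 0]
    - [0, 0, 0]
    - [-0.0292, -0.0311, 0.0152]
    - [-0.0292, -0.0311, 0.0152]
    - [-0.0292, -0.0311, 0.0152]
    - [-0.0292, -0.0311, 0.0152]
    - [-0.0292, -0.0311, 0.0152]
    - [-0.0292, -0.0311, 0.0152]
  rotation:
    - [-0.0034, -0.0345, -0.015]
    - [-0.0034, -0.0345, -0.015]
    - [-0.0034, -0.0345, -0.015]
    - [-0.0034, -0.0345, -0.015]
    - [0, 0, 0]
    - [0, 0, 0]
    - [0, 0, 0]
    - [0, 0, 0]
    - [0, 0, 0]
    - [0, 0, 0]
  squeeze: 40

```text
clock: 1.35
position: [0.3165, 0.4377, 0.2239]
tool_rot: [3.141, 0.435, 3.055]
force: [0.4, 0.3, 0.1]
grip_width: 0.0851
```

Call:
move_arm:
  jaw: [0, 0, 0, 0, 0, 0, 0, 0, 0]
  dp:
    - [-0.0292, -0.0311, 0.0152]
    - [-0.0292, -0.0311, 0.0152]
    - [-0.0292, -0.0311, 0.0152]
    - [-0.0292, -0.0311, 0.0152]
    - [-0.0292, -0.0311, 0.0152]
    - [-0.0292, -0.0311, 0.0152]
    - [-0.0292, -0.0311, 0.0152]
    - [0, 0, 0]
    - [0, 0, 0]
  rotation:
    - [0, 0, 0]
    - [0, 0, 0]
    - [0, 0, 0]
    - [0, 0, 0]
    - [0, 0, 0]
    - [0, 0, 0]
    - [0, 0, 0]
    - [0, 0, 0]
    - [0, 0, 0]

```text
clock: 2.48
position: [0.4841, 0.2498, 0.2155]
tool_rot: [3.14, 0.435, 3.055]
force: [0.1, 0.8, 0.3]
grip_width: 0.0855
```

```bash
python3 - <<'E'
from h import *
from workcell import grab_frame
go(C+D*.097,Rtool(-D,YROW))
im=grab_frame("wrist");cv2.imwrite("pics/w1.png",im);c=calibration("wrist")
print(np.round(c["camera_matrix"],1).tolist(),np.round(c["T"],3).tolist())
E
```

```text
t 2.48 at [0.4841 0.2498 0.2155] rot [ 0.0003 -0.0001 -0.0001] deg 0.1 then dp [-0.0883 -0.0935  0.0457] mm 109.2
[[310.0, 0.0, 320.1], [0.0, 310.0, 200.0], [0.0, 0.0, 1.0]] [[0.084, 0.735, 0.673, 0.354], [0.996, -0.062, -0.056, 0.261], [0.001, 0.676, -0.737, 0.312], [0.0, 0.0, 0.0, 1.0]]
```

View pics/w1.png

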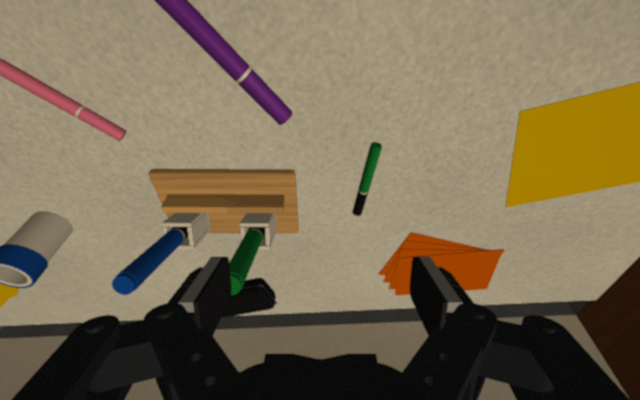

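The wrist view shows the green marker at (245,260), left of the open fingers, and the blue one at (150,260). I wrote too few rows, so I'll do the remaining 109 mm now.

Call:
move_arm:
  jaw: [0, 0, 0, 0, 0]
  dp:
    - [-0.0294, -0.0312, 0.0152]
    - [-0.0294, -0.0312, 0.0152]
    - [-0.0294, -0.0312, 0.0152]
    - [0, 0, 0]
    - [0, 0, 0]
  rotation:
    - [0, 0, 0]
    - [0, 0, 0]
    - [0, 0, 0]
    - [0, 0, 0]
    - [0, 0, 0]

```text
clock: 3.15
position: [0.5564, 0.1691, 0.212]
tool_rot: [3.14, 0.435, 3.056]
force: [-0.6, 0.3, 0.1]
grip_width: 0.0855
```

```bash
python3 - <<'E'
from h import *
from workcell import grab_frame
im=grab_frame("wrist");cv2.imwrite("pics/w2.png",im)
c=calibration("wrist");K=np.array(c["camera_matrix"]);T=np.linalg.inv(np.array(c["T"]))
for L in(-.049,0,.051):
    q=T@np.r_[C+D*L,1];u=K@q[:3];print("pred",L,(u[:2]/u[2]).round(1))
for m,s,ce in blobs(im,(45,90,25),(85,255,255),100):print(s,ce.round(1),np.round(axis(m),1).tolist())
go(C+D*(.016-.019),Rtool(-D,YROW))
E
```

```text
pred -0.049 [318.6 186.5]
pred 0 [318.5 202.2]
pred 0.051 [318.2 226.2]
[432  75  37  66 849] [450.2 106.9] [[463.5, 76.4], [436.2, 138.8]]
[ 303  176   28   61 1346] [317.1 207.5] [[317.9, 177.0], [316.3, 234.9]]
t 3.2 at [0.5563 0.1694 0.212 ] rot [ 0.0005 -0.0001  0.0004] deg 0.1 then dp [-0.0006 -0.0012  0.1252] mm 100.2
```

View pics/w2.png

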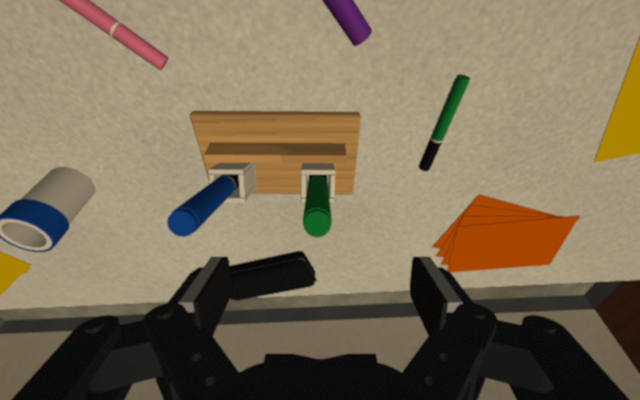

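The marker at (317,207) lines up with its prediction (318,202–226) and sits midway between the fingers. I'll advance 100 mm along the axis and close.

Call:
move_arm:
  jaw: [0, 0, 0, 0, 0, 0]
  dp:
    - [0, -0.001, 0.025]
    - [0, -0.001, 0.025]
    - [0, 0, 0.025]
    - [0, 0, 0.025]
    - [0, 0, 0.025]
    - [0, 0, 0]
  rotation:
    - [0, 0, 0]
    - [0, 0, 0]
    - [0, 0, 0]
    - [0, 0, 0]
    - [0, 0, 0]
    - [0, 0, 0]

```text
clock: 3.95
position: [0.598, 0.1639, 0.1203]
tool_rot: [-3.141, 0.433, 3.058]
force: [-0.1, -0.3, -0.0]
grip_width: 0.0856
```

Call:
move_arm:
  jaw: [255, 255, 255, 255, 255, 255, 255, 255]
  dp:
    - [0, 0, 0]
    - [0, 0, 0]
    - [0, 0, 0]
    - [0, 0, 0]
    - [0, 0, 0]
    - [0, 0, 0]
    - [0, 0, 0]
    - [0, 0, 0]
  rotation:
    - [0, 0, 0]
    - [0, 0, 0]
    - [0, 0, 0]
    - [0, 0, 0]
    - [0, 0, 0]
    - [0, 0, 0]
    - [0, 0, 0]
    - [0, 0, 0]
  squeeze: 40

```text
clock: 4.95
position: [0.5989, 0.1629, 0.122]
tool_rot: [3.14, 0.436, 3.055]
force: [-4.9, 0.4, 7.4]
grip_width: 0.0188
```

Gripped (18.8 mm opening). Next I'll pull it out along its own axis by 200 mm.

Call:
move_arm:
  jaw: [255, 255, 255, 255, 255, 255, 255, 255, 255, 255]
  dp:
    - [0, 0, -0.02]
    - [0, 0, -0.025]
    - [0, 0, -0.03]
    - [0, 0, -0.03]
    - [0, 0, -0.035]
    - [0, 0, -0.035]
    - [0, 0, -0.035]
    - [0, 0, -0.04]
    - [0, 0, 0]
    - [0, 0, 0]
  rotation:
    - [0, 0, 0]
    - [0, 0, 0]
    - [0, 0, 0]
    - [0, 0, 0]
    - [0, 0, 0]
    - [0, 0, 0]
    - [0, 0, 0]
    - [0, 0, 0]
    - [0, 0, 0]
    - [0, 0, 0]

```text
clock: 6.2
position: [0.5146, 0.1697, 0.3029]
tool_rot: [3.14, 0.435, 3.055]
force: [0.7, 0.1, -1.6]
grip_width: 0.019
```

```bash
cat >> h.py <<'E'
WELL=np.array([.5535,-.283,.09])
E
python3 - <<'E'
from h import *
from workcell import grab_frame
s=bot.observe();print(s["clock"],s["position"],s["grip_width"],s["force"])
R=Rtool(-D,YROW)
L=(np.array([.5989,.1629,.122])-C)@D+.109;print("TCP to tip",L)
print("tip now",s["position"]-D*L)
P=[grab_frame(n) for n in("scene","top")]
for n,i in zip(("scene","top"),P):
    c=calibration(n);T=np.linalg.inv(np.array(c["T"]));q=np.array(c["camera_matrix"])@(T@np.r_[s["position"]-D*L,1])[:3];print(n,"tip px",(q/q[2])[:2].round(1))
cv2.imwrite("pics/lift.png",np.hstack([cv2.resize(P[0][100:350,250:500],(400,400)),cv2.resize(P[1][60:260,120:320],(400,400))]))
tip=WELL+[.005,0,.07]
go(tip+D*L,R)
E
```

```text
6.2 [0.51458024 0.16968275 0.30290361] 0.018969723157549183 [ 0.73932009  0.05789184 -1.59006346]
TCP to tip 0.10643574229630913
tip now [0.55927554 0.16585172 0.20638304]
scene tip px [412.2 238.2]
top tip px [197.5 203.9]
t 6.3 at [0.5146 0.1696 0.3022] rot [-0.     -0.0003 -0.0001] deg 0.1 then dp [-0.0187 -0.559   0.0716] mm 451.1
```

View pics/lift.png

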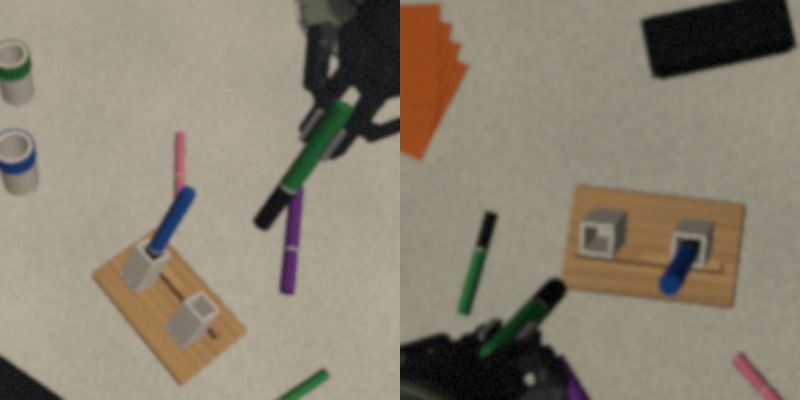

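It is out, with its cap end at scene (414,240), top (196,203). That agrees with the computed tip to about 2 px. The blue marker is undisturbed. Next I'll carry it high past the blue marker, then down to above the well.

Call:
move_arm:
  jaw: [255, 255, 255, 255, 255, 255, 255, 255, 255, 255]
  dp:
    - [0, -0.02, 0]
    - [0, -0.035, 0]
    - [0, -0.04, 0]
    - [0, -0.045, 0]
    - [0, -0.045, 0]
    - [0, -0.045, 0]
    - [0, -0.045, 0]
    - [0, -0.045, 0]
    - [0, -0.045, 0]
    - [0, -0.045, 0]
  rotation:
    - [0, 0, 0]
    - [0, 0, 0]
    - [0, 0, 0]
    - [0, 0, 0]
    - [0, 0, 0]
    - [0, 0, 0]
    - [0, 0, 0]
    - [0, 0, 0]
    - [0, 0, 0]
    - [0, 0, 0]

```text
clock: 7.55
position: [0.4857, -0.1589, 0.3022]
tool_rot: [3.141, 0.435, 3.054]
force: [0.7, 0.1, -1.4]
grip_width: 0.0187
```

Call:
move_arm:
  jaw: [255, 255, 255, 255, 255, 255, 255]
  dp:
    - [-0.0037, -0.04, 0.015]
    - [-0.005, -0.04, 0.015]
    - [-0.005, -0.035, 0.015]
    - [-0.005, -0.02, 0.015]
    - [0, -0.014, 0.0116]
    - [0, 0, 0]
    - [0, 0, 0]
  rotation:
    - [0, 0, 0]
    - [0, 0, 0]
    - [0, 0, 0]
    - [0, 0, 0]
    - [0, 0, 0]
    - [0, 0, 0]
    - [0, 0, 0]

```text
clock: 8.43
position: [0.5134, -0.279, 0.2568]
tool_rot: [3.141, 0.435, 3.054]
force: [-0.5, -0.5, -0.0]
grip_width: 0.0192
```

```bash
python3 - <<'E'
from h import *
from workcell import grab_frame
L=.1064;R=Rtool(-D,YROW)
s=bot.observe();print(s["position"],s["grip_width"],"tip-well",s["position"]-D*L-WELL)
go(WELL+[.005,0,-.015]+D*L,R)
P=[grab_frame(n) for n in("scene","wrist")]
cv2.imwrite("pics/pre.png",np.hstack([cv2.resize(P[0][50:200,190:340],(400,400)),cv2.resize(P[1][50:370,160:480],(400,400))]))
c=calibration("scene");T=np.linalg.inv(np.array(c["T"]))
for p in(s["position"]-D*L,WELL):
    q=np.array(c["camera_matrix"])@(T@np.r_[p,1])[:3];q=q/q[2];print("crop px",((q[:2]-[190,50])*400/150).round(1))
E
```

```text
[ 0.51341407 -0.27898278  0.25681758] 0.019209560841691755 tip-well [0.00459436 0.00018749 0.07032942]
t 8.43 at [ 0.5134 -0.279   0.2568] rot [ 0.0001 -0.0001 -0.0003] deg 0.1 then dp [ 0.0445 -0.0002  0.0969] mm 85.3
crop px [159.5 166.5]
crop px [175.8 221.8]
```

View pics/pre.png

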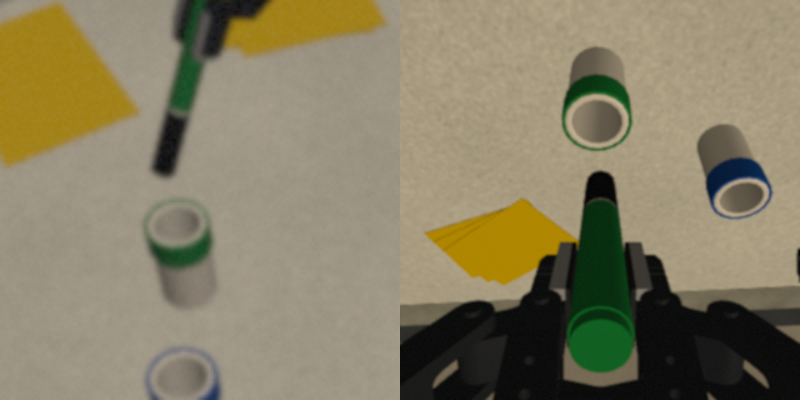

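The tip at crop (162,168) and the mouth at (177,221) agree with their predictions to about a millimetre. I'll lower straight down, keeping the slant, to 15 mm inside.

Call:
move_arm:
  jaw: [255, 255, 255, 255, 255, 255, 255, 255, 255, 255]
  dp:
    - [0.0074, 0, 0.0162]
    - [0.0074, 0, 0.0162]
    - [0.0074, 0, 0.0162]
    - [0.0074, 0, 0.0162]
    - [0.0074, 0, 0.0162]
    - [0.0074, 0, 0.0162]
    - [0, 0, 0]
    - [0, 0, 0]
    - [0, 0, 0]
    - [0, 0, 0]
  rotation:
    - [0, 0, 0]
    - [0, 0, 0]
    - [0, 0, 0]
    - [0, 0, 0]
    - [0, 0, 0]
    - [0, 0, 0]
    - [0, 0, 0]
    - [0, 0, 0]
    - [0, 0, 0]
    - [0, 0, 0]

```text
clock: 9.78
position: [0.5148, -0.2787, 0.1717]
tool_rot: [3.141, 0.436, 3.056]
force: [-0.2, -0.1, -0.1]
grip_width: 0.019
```

```bash
python3 - <<'E'
from h import *
from workcell import grab_frame
L=.1064
s=bot.observe();print(s["clock"],s["position"],s["grip_width"],s["force"],"tip-well",s["position"]-D*L-WELL)
cv2.imwrite("pics/in.png",cv2.resize(grab_frame("scene")[50:200,190:340],(400,400)))
U=Rtool(np.array([0,0,-1.]),YROW)
go(WELL+[0,0,-.015+L],U)
# per-row plan: rotate about tool y holding tip at WELL -15 mm, x offset 5->0
R=Ro.from_euler("xyz",s["tool_rot"]).as_matrix();p=s["position"]
rv=Ro.from_matrix(R.T@U).as_rotvec();N=8;t0=p+R[:,2]*L
for i in range(1,N+1):
    Rn=R@Ro.from_rotvec(rv*i/N).as_matrix();tip=t0+(WELL-[0,0,.015]-t0)*i/N
    pn=tip-Rn[:,2]*L;Rp=R@Ro.from_rotvec(rv*(i-1)/N).as_matrix()
    print("dp(prev axes)",(Rp.T@(pn-p)/.8).round(4),"dp(new axes)",(Rn.T@(pn-p)/.8).round(4),"rot",(rv/N/np.pi).round(4));p=pn
E
```

```text
9.775 [ 0.51479623 -0.27869206  0.17170362] 0.01899484861423964 [-0.15626523 -0.10568548 -0.05610204] tip-well [ 0.00597652  0.0004782  -0.01478454]
t 9.82 at [ 0.5147 -0.2787  0.1716] rot [2.000e-04 1.386e-01 1.000e-04] deg 24.9 then dp [-0.0488 -0.0011 -0.0122] mm 40.2
dp(prev axes) [-0.0064 -0.0002 -0.0002] dp(new axes) [-0.0064 -0.0002 -0.0005] rot [0.     0.0173 0.    ]
dp(prev axes) [-0.0064 -0.0002 -0.0001] dp(new axes) [-0.0063 -0.0002 -0.0005] rot [0.     0.0173 0.    ]
dp(prev axes) [-0.0063 -0.0002 -0.0001] dp(new axes) [-0.0063 -0.0002 -0.0004] rot [0.     0.0173 0.    ]
dp(prev axes) [-0.0063 -0.0002 -0.    ] dp(new axes) [-0.0063 -0.0002 -0.0004] rot [0.     0.0173 0.    ]
dp(prev axes) [-0.0063 -0.0002  0.    ] dp(new axes) [-0.0063 -0.0002 -0.0003] rot [0.     0.0173 0.    ]
dp(prev axes) [-0.0063 -0.0002  0.0001] dp(new axes) [-0.0063 -0.0002 -0.0003] rot [0.     0.0173 0.    ]
dp(prev axes) [-0.0063 -0.0002  0.0001] dp(new axes) [-0.0063 -0.0002 -0.0002] rot [0.     0.0173 0.    ]
dp(prev axes) [-0.0063 -0.0002  0.0002] dp(new axes) [-0.0063 -0.0002 -0.0002] rot [0.     0.0173 0.    ]
```

View pics/in.png

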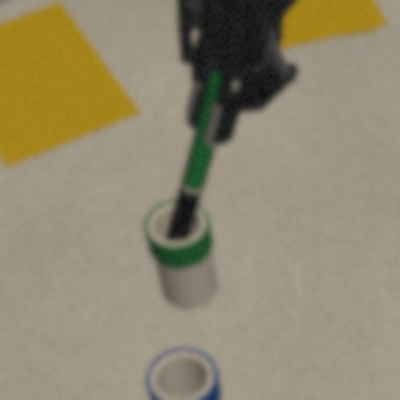

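The slanted cap end is inside the mouth at crop (178,232), with zero contact force. Now I'll straighten about the tip.

Call:
move_arm:
  jaw: [255, 255, 255, 255, 255, 255, 255, 255, 255, 255]
  dp:
    - [-0.0064, -0.0002, -0.0003]
    - [-0.0063, -0.0002, -0.0003]
    - [-0.0063, -0.0002, -0.0002]
    - [-0.0063, -0.0002, -0.0002]
    - [-0.0063, -0.0002, -0.0002]
    - [-0.0063, 0, -0.0001]
    - [-0.0063, 0, 0]
    - [-0.0063, 0, 0]
    - [0, 0, 0]
    - [0, 0, 0]
  rotation:
    - [0, 0.0173, 0]
    - [0, 0.0173, 0]
    - [0, 0.0173, 0]
    - [0, 0.0173, 0]
    - [0, 0.0173, 0]
    - [0, 0.0173, 0]
    - [0, 0.0173, 0]
    - [0, 0.0173, 0]
    - [0, 0, 0]
    - [0, 0, 0]

```text
clock: 11.08
position: [0.5524, -0.283, 0.1819]
tool_rot: [3.141, 0.001, 3.055]
force: [-0.5, 0.4, -0.7]
grip_width: 0.019
```

```bash
python3 - <<'E'
from h import *
from workcell import grab_frame
L=.1064
s=bot.observe();R=Ro.from_euler("xyz",s["tool_rot"]).as_matrix()
print(s["clock"],s["grip_width"],s["force"],"tip-well",s["position"]+R[:,2]*L-WELL)
go(WELL+[0,0,-.085+L],Rtool(np.array([0,0,-1.]),YROW))
P=[grab_frame(n) for n in("scene","top")]
cv2.imwrite("pics/up.png",np.hstack([cv2.resize(P[0][50:200,190:340],(400,400)),cv2.resize(P[1][150:300,370:520],(400,400))]))
E
```

```text
11.075 0.018970796058098222 [-0.52480244  0.43581641 -0.65196854] tip-well [-0.00095483  0.00011393 -0.0145436 ]
t 11.07 at [ 0.5524 -0.283   0.1819] rot [ 0.0003  0.0003 -0.0001] deg 0.1 then dp [-0.0013  0.0001  0.0881] mm 70.5
```

View pics/up.png

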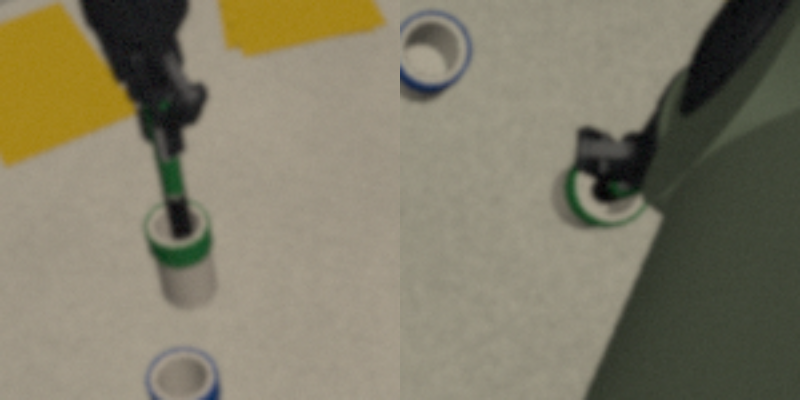

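The marker is upright in the middle of the mouth. I'll lower 66 mm, then creep onto the floor watching the force.

Call:
move_arm:
  jaw: [255, 255, 255, 255, 255, 255, 255, 255, 255]
  dp:
    - [-0.0013, 0, 0.012]
    - [0, 0, 0.013]
    - [0, 0, 0.013]
    - [0, 0, 0.013]
    - [0, 0, 0.013]
    - [0, 0, 0.011]
    - [0, 0, 0.007]
    - [0, 0, 0]
    - [0, 0, 0]
  rotation:
    - [0, 0, 0]
    - [0, 0, 0]
    - [0, 0, 0]
    - [0, 0, 0]
    - [0, 0, 0]
    - [0, 0, 0]
    - [0, 0, 0]
    - [0, 0, 0]
    - [0, 0, 0]

```text
clock: 12.3
position: [0.5541, -0.2831, 0.1166]
tool_rot: [3.141, 0.001, 3.055]
force: [-0.1, -0.0, 0.0]
grip_width: 0.0191
```

Call:
move_arm:
  jaw: [255, 255, 255, 255]
  dp:
    - [0, 0, 0.002]
    - [0, 0, 0.002]
    - [0, 0, 0]
    - [0, 0, 0]
  rotation:
    - [0, 0, 0]
    - [0, 0, 0]
    - [0, 0, 0]
    - [0, 0, 0]

```text
clock: 12.8
position: [0.5545, -0.2832, 0.114]
tool_rot: [3.141, 0.002, 3.055]
force: [-0.5, 0.1, 10.1]
grip_width: 0.0188
```

It is on the floor: 10 N upward at a TCP height of 114 mm, against 111 mm expected. I'll relieve the pressure, open and withdraw straight up.

Call:
move_arm:
  jaw: [255, 200, 150, 100, 60, 60, 60, 60, 60]
  dp:
    - [0, 0, -0.001]
    - [0, 0, 0]
    - [0, 0, 0]
    - [0, 0, 0]
    - [0, 0, 0]
    - [0, 0, 0]
    - [0, 0, 0]
    - [0, 0, -0.01]
    - [0, 0, -0.02]
  rotation:
    - [0, 0, 0]
    - [0, 0, 0]
    - [0, 0, 0]
    - [0, 0, 0]
    - [0, 0, 0]
    - [0, 0, 0]
    - [0, 0, 0]
    - [0, 0, 0]
    - [0, 0, 0]

```text
clock: 13.92
position: [0.5537, -0.2829, 0.1386]
tool_rot: [3.14, -0.001, 3.055]
force: [-0.6, -0.4, 0.3]
grip_width: 0.0656
```

Call:
move_arm:
  jaw: [60, 60, 60, 60, 60, 60, 60, 60, 60, 60]
  dp:
    - [0, 0, -0.03]
    - [0, 0, -0.03]
    - [0, 0, -0.03]
    - [0, 0, -0.03]
    - [0, 0, -0.03]
    - [-0.0, 0, -0.03]
    - [0.04, 0, 0]
    - [0.05, 0, 0]
    - [0.05, 0, 0]
    - [0, 0, 0]
  rotation:
    - [0, 0, 0]
    - [0, 0, 0]
    - [0, 0, 0]
    - [0, 0, 0]
    - [0, 0, 0]
    - [0, 0, 0]
    - [0, 0, 0]
    - [0, 0, 0]
    - [0, 0, 0]
    - [0, 0, 0]

```text
clock: 15.18
position: [0.4402, -0.2739, 0.2836]
tool_rot: [3.14, 0.002, 3.053]
force: [1.0, -0.6, 0.2]
grip_width: 0.0651
```

```bash
python3 - <<'E'
from h import *
from workcell import grab_frame
s=bot.observe();print(s["clock"],s["position"],s["grip_width"],s["force"],np.abs(s["qd"]).max())
im={n:grab_frame(n) for n in("scene","top")}
for n in im:
    for m,st,c in blobs(im[n],(105,110,30),(125,255,255),100):print("blue",n,st,c.round(1))
near={"scene":(254,115),"top":(452,220)}
for n in im:
    for m,st,c in blobs(im[n],(45,90,25),(85,255,255),15):
        if np.hypot(*(c-near[n]))<60:print("green",n,st,c.round(1),np.round(axis(m),1).tolist())
cv2.imwrite("pics/end.png",np.hstack([cv2.resize(im["scene"][50:200,190:340],(400,400)),cv2.resize(im["top"][150:300,370:520],(400,400))]))
E
```

```text
15.175 [ 0.44021967 -0.2738534   0.28360659] 0.06505741548932596 [ 1.0251949  -0.62868773  0.1878573 ] 0.06962272929041294
blue scene [249 195  22  13 117] [260.8 203.2]
blue scene [344 217  27  40 332] [357.6 236.1]
blue top [250 182  18  25 214] [258.6 194. ]
green scene [249 109  12  30 193] [254.7 123.4] [[251.6, 109.1], [257.7, 137.6]]
green scene [248 138  20  12 119] [258.5 144.8] [[267.8, 142.8], [248.9, 146.9]]
green top [441 211  22  14 194] [452. 218.] [[461.6, 214.5], [441.3, 221.9]]
green top [432 212  12  22  59] [435.7 224.2] [[431.9, 213.3], [439.3, 234.1]]
```

View pics/end.png

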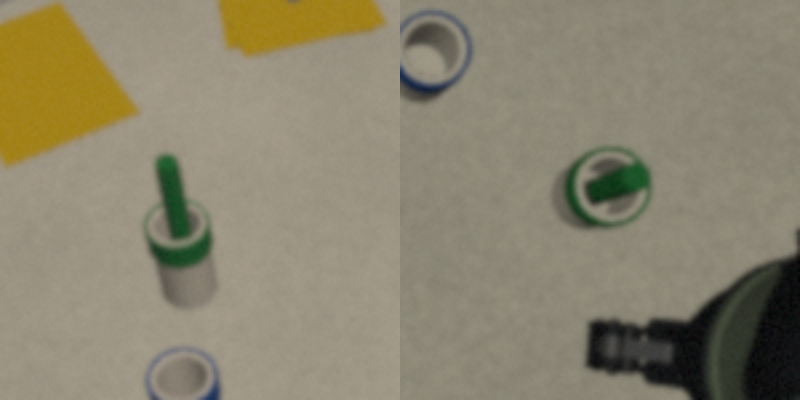

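```bash
python3 - <<'E'
from h import *
a,b=((251.6,109.1),(257.7,137.6)),((461.6,214.5),(441.3,221.9))
n=lambda c,e:np.cross(ray(c,e[0])[1],ray(c,e[1])[1])
d=np.cross(n("scene",a),n("top",b));d/=np.linalg.norm(d);d*=np.sign(d[2]);print(d,np.degrees(np.arccos(d[2])))
t,g=tri(ray("scene",(252,110.5)),ray("top",(460,215.1)));print(t,g,"tip-well",t-.16*d-WELL)
from workcell import workorder
if np.degrees(np.arccos(d[2]))<10: print(workorder.job_done())
E
```

```text
[ 0.00264738 -0.01099937  0.999936  ] 0.6482282951340829
[ 0.5537783  -0.28360874  0.16314784] 0.0043572066868497634 tip-well [-0.00014528  0.00115116 -0.08684192]
the job is handed in; nothing more can be done
None
```

The green marker is standing cap end down on the floor of the green-collared well, and I've handed the job in; no verdict is reported.

I gripped it along its slant and drew it out of the sleeve. I slipped the cap end about 15 mm into the mouth at about 25° and held it there with no contact force. Then I straightened it, lowered it until the floor pushed back with 10 N, released it there and withdrew.

Last checks:
- **Marker:** it leans about 0.6°. The cap end measures about 1 mm from the well's axis and 87 mm below the mouth (the floor is at 85 mm, so within measuring error).
- **Blue marker:** its image centre shifted by at most 0.2 px in both views, so it has not moved.
- **Gripper and time:** the gripper is open and clear of everything, and the job took about 15 s of the 45 s allowed.

No final check failed. Two small disagreements:
- The final rays from the two cameras to the marker's green end missed each other by 4 mm.
- The marker touched the floor with the tool 3 mm higher than I had worked out.

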